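Hook the parts tray into the slotted rack, lock it, and load the spring barrel

TASK

Hang the green parts tray on the blue slotted rack: put its two hooks into the upper pair of slots and push it straight down until it is fully home and both orange catches have snapped out over the top edge of its back plate. Then stand the brass spring barrel upright on the floor of the hung tray, setting it down gently, and let go. Leave the bell, the cup and the screwdriver where they are.

Things in the scene. Friction and masses are not known exactly. Their poses are not given: they have to be found in the camera images.
- rack: Blue steel rack fixed to the bench. Origin on the bench midway between its two uprights, in the plane of their front faces; x points level to the back, y from upright to upright, z up. Uprights 26 mm wide, 4 mm thick (x 0 to 4), 175 tall, centred at y +55 and -55 mm; the 84 mm between them is open, room for a finger behind a tray. Base plate 8 mm thick, x 0 to 100, y -85 to 85.
- slot_a (a point): Centre of the upper slot in the upright at rack y = +55 mm, on the front face, 139 mm above the bench. Through slot 12 mm wide (y), 26 mm high (z 126 to 152). A like slot 60 mm lower is not used. Axes as the rack's.
- slot_b (a point): The same for the upper slot at rack y = -55 mm.
- home (a point): Where the tray's origin belongs, with axes matching the rack's: rack x 0, y 0, z 90 mm. Hung, the tray has 3 mm of play either way in y and 2.5 mm towards -x at the hooks, so it sags forward up to 0.09 rad. To hook it in: hold its origin 14 to 19 mm (best 16) above this point and in front (-x), same yaw, move along rack +x until the plate meets the uprights, then push down 16 mm.
- tray: Loose green steel tray, about 0.28 kg, standing on the bench. Origin at the bottom edge of its back plate, mid-width, on the plate's back face; x points backwards, the way the hooks point; z up. Back plate x -4 to 0 mm, 150 wide (y), 65 tall. Floor 4 mm thick, 150 wide, x -114 to 0, with 3 mm rims up to z 12 on its three free edges; middle of the floor at x -58.
- hook_a (a point): Lip of the steel hook at tray y = +55 mm (point: lip's centre, tray x 9, z 33 mm). Hook 6 mm wide (y): a bar z 36 to 42 mm from the plate back to x 11.5, and a lip x 6.5 to 11.5 hanging down to z 24. Whole hook 18 mm high.
- hook_b (a point): The same for the hook at tray y = -55 mm.
- grip (a point): Centre of the black rubber grip at the middle of the tray plate's top edge (tray x -2, y 0, z 50 mm): 12 mm thick (x -8 to 4), 44 wide (y), z 35 to 65. Take it from above, fingers closing along the tray's x. Tray axes.
- barrel: Loose brass spring barrel, about 0.18 kg, standing on the bench. Origin at the centre of its underside, z up. Drum 40 mm in diameter from z 5 to 36 mm, on a toothed rim 56 mm across and 5 thick; 8 mm steel pin on top up to z 46. Grip the drum across its diameter; over the hung tray there is most room with the fingers closing along the tray's y.
- catch_a (a joint): Orange spring catch above slot_a: nose 14 mm wide, 157 to 165 mm above the bench. 0 = out, 7 mm proud of the upright's front face; grows (m) as it is pushed in along rack +x, to 0.010. Spring 250 N/m. The tray's plate pushes it in (about 2 N) when pressed to the uprights; it snaps out over the plate's top edge once the tray is fully down.
- catch_b (a joint): The same catch above slot_b.
- bell: Brass dome bell, 64 mm across, 28 mm high, lying mouth down; origin at the centre of its underside. Leave alone.
- cup: Small blue plastic cup, 44 mm across, 30 mm high; origin at the centre of its underside. Leave alone.
- driver: Screwdriver with yellow handle, 150 mm long, lying along its x axis; origin at its middle, on the bench. Leave alone.
Things that resemble listed ones, but are neither listed nor needed, are in the scene too. What is shaped like the barrel but turquoise is not meant.

How it is judged:
By the outcome, as a careful person would: the job done as asked, in the order asked, and still so for the second after the job is handed in, with the robot touching nothing.
It also fails if it takes over 64 s, if anything falls off the work surface, if the arm or the gripper's body presses on something with over 40 N, if the wrist force passes 120 N, or if a joint passes its speed limit or range.

ROBOT

A 6-joint arm with a two-finger parallel gripper is mounted at the origin on the work surface. World frame = base frame: x ahead of the robot, y to its left, z up, the work surface at z = 0. Lengths are in m, angles in rad, forces in N, time in s.
With the tool pointing down it reaches from about 0.375 to 0.9 m from the base axis. Payload 3.1 kg.
Tool frame: the origin (TCP) lies where the fingers leave the gripper's body, on its centre line; the fingertips stand manip.tip_reach ahead of it and the grasp point (between the pads) lies 54 mm ahead of it (manip.tip_reach is the distance from the TCP to the fingertips, in m); z points along the fingers, y is the direction in which the jaws open and shut (so a half turn about z gives the same grasp; the last joint's range is limited). The gripper opens to 85 mm and grips with 20 to 120 N. Pads are 22 mm wide; open, the fingers measure 114 mm over their backs; the gripper's body (76 mm by 85 mm) begins 54 mm behind the grasp point. The pads swing forward as they close: fully open they stand 13 mm farther back than shut.
Start: joints at [-1.514, 0.527, 1.433, -0, 1.181, -0.178], TCP at [0.145, -0.608, 0.304] pointing down, gripper open.
Joint ranges: [-3.08, 3.08], [-0.75, 2.2], [0.22, 2.44], [-1.43, 4.57], [0, 2.65], [-2.85, 2.85]. Speed limits (rad/s): [2.79, 2.79, 3.14, 3.14, 3.14, 3.14].

INTERFACE

Orientations are given as a unit quaternion [x, y, z, w].
In Python, from station import manip, cams, order gives the robot as it stands. The module is installed in compiled form; this text tells all that it offers.
- The arm moves only by the tool drive_tool, never from a script. Its arguments are lists of equal length, an entry for each row: "linear": the shift along the tool's x, y, z in mm, a list of three; "rot": the turn, a rotation vector about the tool's x, y, z in degrees, a list of three; "hand": the finger opening in mm, from 0 to 85.4. A call has 1 to 20 rows; each row shifts and turns the pose as measured when the row begins, along the tool's axes as they then stand; what a row does not reach is not made up. A row lasts 1/12 s, in which the tool goes at most 41.7 mm and 7.16 degrees, less where a joint would pass 70% of its speed; a pose out of reach is approached as far as the arm can. A call with a gripper value outside its range is refused whole. The fingers move at their own pace and stop on an object; "force" is the grip in N (left out, the last holds). Time passes only in rows, so rows that do not move let the fingers close. It gives the time, the measured TCP pose, the force and the opening at its end, in the units of the state.
- manip.sense(): the state, without advancing time (a new reading comes with each control period).
- cams.snapshot(name): name is "side" or "top" or "wrist"; returns the picture (420x560x3 uint8, red, green, blue); there is no depth.
- cams.camera_model(name): a dict with "vfov" (degrees; the focal length in pixels is half the picture's height over the tangent of half this angle, whatever the lens; pixels are square), "cx", "cy" (the principal point, pixels), "rvec" (rotation vector, rad) and "tvec" (3), from world to camera coordinates, as OpenCV has them. Camera axes: x right, y down, z forward; pixel columns grow to the right and rows downward; lengths in m; the calibration is good to about 2 mm. A picture is of the moment at which its call begins: read the wrist's pose just before it. camera_model takes no time and is no camera call; for the wrist camera it gives the pose at the moment of the call.
- order.sign_off(): hands the job in, once; it reports no verdict.
Trained networks look in the newest picture that a camera, given by its name, has taken for a name from the list of things; names that differ only in an ending like _2 or _b are one class to them, and where a whole thing is asked for, a point or a joint stands for the part that bears it (a point fixed in the world has none). Each returns a list of dicts, best first, with "score" (0 to 1); they miss things now and then, are a little off and sometimes report something else, mostly with a low value. They report only what shows in the picture. A call takes as long as a camera call. They do not tell look-alikes from the thing itself.
- cams.regions_of(label, camera): "pixels" (420x560 bool, what is visible of it) and "rect" ([left, top, right, bottom] in pixels, round what is visible of it).
- cams.spot_point(label, camera): "at" ([column, row] in pixels: a listed point, or the origin of a listed thing).
The state is a dict: "t": time; "q": joint angles; "qd": joint speeds; "tau": joint torques, N m; "tcp_pos": TCP position; "tool_rot": TCP orientation; "force": force on the tool from outside, world axes, zero at the start; "ft_torque": the same for the moment, N m; "finger_gap": opening from 0.0 (shut) to 1.0 (fully open).
Only numpy, scipy, OpenCV 4.12 (cv2) and the standard library are available. Lean on these libraries where they do the work, as an engineer would, in place of code of your own. Each camera call takes 0.05 s, during which the arm holds its last target. There are 200 camera calls.

## Working session

There is one attempt and no reset: what is moved stays moved. The work goes in short steps, Python scripts to look and compute and a tool call to move; the robot and the scene stay as the last step left them, time stands still between calls to the robot, and variables do not carry over. Pictures are saved under pics/ and viewed, about 8 in all and at most 12, crops included, and the job is handed in when it is done.

Besides the shell and the picture viewer there is one more tool, called after ">>>" as a command line: name --argument value ..., lists and objects as JSON in quotes. drive_tool: Moves the arm, as the interface text tells. Its arguments: {"type":"object","properties":{"linear":{"type":"array","items":{"type":"array","items":{"type":"number"}}},"rot":{"type":"array","items":{"type":"array","items":{"type":"number"}}},"hand":{"type":"array","items":{"type":"number"}},"force":{"type":"number"}},"required":["linear","rot","hand"]}

```bash
mkdir -p pics
cat > h.py <<'E'
import numpy as np, cv2
from scipy.spatial.transform import Rotation as R
from station import manip, cams, order
def cam(n):
    m=cams.camera_model(n); f=210/np.tan(np.radians(m['vfov'])/2)
    K=np.array([[f,0,m['cx']],[0,f,m['cy']],[0,0,1]]); return K,np.array(m['rvec'],float),np.array(m['tvec'],float)
def ray(c,uv):
    K,r,t=c; Rm=R.from_rotvec(r).as_matrix(); d=Rm.T@np.linalg.inv(K)@np.array([uv[0],uv[1],1.]); return -Rm.T@t,d
def onz(c,uv,z):
    o,d=ray(c,uv); return o+d*(z-o[2])/d[2]
def proj(c,P):
    K,r,t=c; return cv2.projectPoints(np.array(P,float).reshape(-1,1,3),r,t,K,None)[0].reshape(-1,2)
def tri(c1,p1,c2,p2):
    o1,d1=ray(c1,p1);o2,d2=ray(c2,p2); A=np.stack([d1,-d2],1); s=np.linalg.lstsq(A,o2-o1,rcond=None)[0]
    a=o1+s[0]*d1;b=o2+s[1]*d2; return (a+b)/2,np.linalg.norm(a-b)
E
cat > a.py <<'E'
from h import *
ims={}
for n in ['side','top']:
    ims[n]=cams.snapshot(n); cv2.imwrite(f'pics/{n}0.png',ims[n][:,:,::-1])
    c=cam(n); print(n,-R.from_rotvec(c[1]).as_matrix().T@c[2])
    for l in ['slot_a','hook_a','grip','barrel','tray','rack','home','bell','cup','driver','catch_a']:
        try: print(l,[(round(float(d['score']),2),np.round(d['at'],1).tolist()) for d in cams.spot_point(l,n)])
        except Exception as e: print(l,e)
s=manip.sense(); print(s['t'],s['force'],manip.tip_reach,s['tool_rot'])
E
python3 a.py; python3 -c "
import cv2,numpy as np
cv2.imwrite('pics/both0.png',cv2.resize(np.vstack([cv2.imread('pics/side0.png'),cv2.imread('pics/top0.png')]),None,fx=.7,fy=.7))"
```

```text
side [ 0.51577847 -0.65089086  0.59197113]
slot_a [(0.71, [285.6, 154.1]), (0.69, [245.6, 164.1])]
hook_a [(0.86, [273.1, 331.5]), (0.58, [212.9, 322.2]), (0.2, [356.1, 283.4])]
grip [(0.55, [238.4, 324.8])]
barrel [(0.64, [271.1, 271.3]), (0.62, [221.2, 281.7])]
tray [(0.62, [240.5, 340.9])]
rack [(0.64, [263.4, 201.1]), (0.53, [270.6, 269.8])]
home [(0.71, [267.8, 174.7]), (0.33, [269.5, 275.2]), (0.27, [286.3, 155.2])]
bell [(0.63, [359.4, 285.7])]
cup [(0.75, [338.0, 244.4])]
driver [(0.98, [367.0, 333.3])]
catch_a it knows: barrel, bell, cup, driver, grip, home, hook, rack, slot, tray
top [0.49028785 0.01688437 1.27725637]
slot_a [(0.96, [173.2, 182.9]), (0.9, [191.7, 225.3])]
hook_a [(0.88, [357.3, 210.9]), (0.62, [349.7, 253.5])]
grip [(0.93, [358.0, 231.9])]
barrel [(0.65, [293.0, 247.4]), (0.62, [288.6, 209.1])]
tray [(0.72, [357.4, 233.3]), (0.16, [254.2, 146.0])]
rack [(0.61, [195.0, 204.9])]
home [(0.7, [185.1, 198.4])]
bell [(0.86, [302.5, 139.4])]
cup []
driver [(0.89, [352.3, 144.3])]
catch_a it knows: barrel, bell, cup, driver, grip, home, hook, rack, slot, tray
1.1 [-0.96866696  0.27851486  0.01102954] 0.0726 [ 9.93116168e-01  1.17133577e-01 -9.40376519e-06  3.22953675e-05]
```

View pics/side0.png

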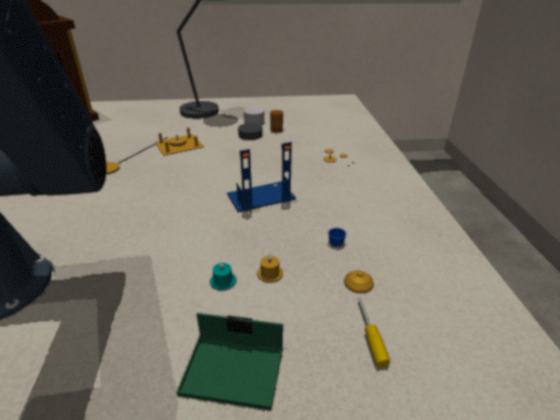

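View pics/top0.png

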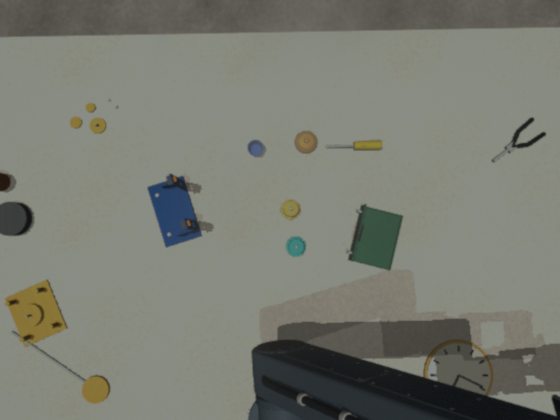

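The side picture shows the tray at (240,350), the rack at (263,190), and two barrel-shaped things. Brass is at side (271,271) and top (290,209); turquoise is at side (221,282) and top (295,247). The brass one is meant, by colour. In the top view the rack's uprights are at (173,183) and (192,225), with the base to their left.

```bash
cat > b.py <<'E'
from h import *
S,T=cam('side'),cam('top')
def rep(n,ps,pt):
    p,e=tri(S,ps,T,pt); print(n,np.round(p*1000,1),'gap',round(e*1000,1)); return p
# top: right=-Y
sb=rep('slot1',(285.6,154.1),(173.2,182.9)); sa=rep('slot2',(245.6,164.1),(191.7,225.3))
ha=rep('hookhi',(273.1,331.5),(357.3,210.9)); hb=rep('hooklo',(212.9,322.2),(349.7,253.5))
rep('grip',(238.4,324.8),(358.0,231.9)); rep('brass',(271.1,271.3),(288.6,209.1)); rep('home',(267.8,174.7),(185.1,198.4))
rep('tray',(240.5,340.9),(357.4,233.3)); rep('turq',(221.2,281.7),(293.0,247.4))
for n,u,z in [('s1',(173.2,182.9),.139),('s2',(191.7,225.3),.139),('h1',(357.3,210.9),.033),('h2',(349.7,253.5),.033),('grip',(358,231.9),.05),('brass',(288.6,209.1),0),('home',(185.1,198.4),.09),('rack',(195,204.9),0)]:
    print(n,np.round(onz(T,u,z)*1000,1))
for n,u,z in [('s1',(285.6,154.1),.139),('s2',(245.6,164.1),.139),('h1',(273.1,331.5),.033),('h2',(212.9,322.2),.033),('grip',(238.4,324.8),.05),('brass',(271.1,271.3),0)]:
    print('side',n,np.round(onz(S,u,z)*1000,1))
s=manip.sense(); print(s['tcp_pos'],R.from_quat(s['tool_rot']).as_matrix().round(3).tolist())
a=cv2.imread('pics/top0.png')[165:270,240:420]; b=cv2.imread('pics/side0.png')[240:300,190:310]
cv2.imwrite('pics/crop1.png',np.hstack([cv2.resize(a,(540,315)),cv2.resize(b,(240,120)).repeat(1,0) if 0 else cv2.copyMakeBorder(cv2.resize(b,(240,120)),0,195,0,0,cv2.BORDER_CONSTANT)]))
E
python3 b.py
```

```text
slot1 [623.6 264.2 139.9] gap 4.5
slot2 [520.8 220.8 139.2] gap 4.3
hookhi [ 551.7 -195.3   27.3] gap 1.1
hooklo [ 444.3 -170.5   35.1] gap 8.2
grip [ 494.6 -191.9   48.3] gap 2.5
brass [562.2 -15.2   1.5] gap 3.0
home [582.7 244.9  93.9] gap 8.9
tray [ 493.6 -196.4   11.1] gap 2.5
turq [457.3 -25.2  -8.7] gap 0.9
s1 [621.4 264.5 139. ]
s2 [518.7 220.8 139. ]
h1 [ 550.9 -194.3   33. ]
h2 [ 440.2 -171.2   33. ]
grip [ 495.8 -191.6   50. ]
brass [560.8 -15.2   0. ]
home [587.5 245.6  90. ]
rack [576.8 236.4   0. ]
side s1 [626.1 266.4 139. ]
side s2 [523.  221.2 139. ]
side h1 [ 551.8 -199.8   33. ]
side h2 [ 448.2 -168.6   33. ]
side grip [ 493.4 -193.4   50. ]
side brass [563.9 -13.5   0. ]
[ 0.14541931 -0.60784534  0.30393154] [[0.973, 0.233, -0.0], [0.233, -0.973, -0.0], [-0.0, 0.0, -1.0]]
```

View pics/crop1.png

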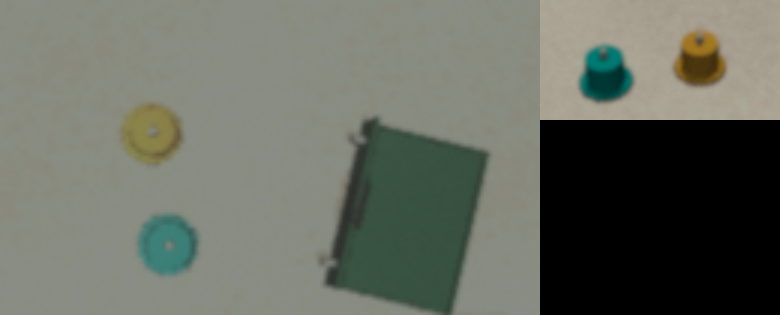

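The crop confirms it: the brass barrel is the upper-left one in the top view and the turquoise one is below it. I'll go above the tray.

>>> drive_tool --linear '[[32,-23.5,0],[32,-23.5,0],[32,-23.5,0],[32,-23.5,0],[32,-23.5,0],[32,-23.5,0],[32,-23.5,0],[32,-23.5,0],[32,-23.5,0],[32,-23.5,0],[32,-23.5,0],[32,-23.5,0],[32,-23.5,0],[21,-17,0],[0,0,0],[0,0,0],[0,0,0],[0,0,0],[0,0,0]]' --rot '[[0,0,0],[0,0,0],[0,0,0],[0,0,0],[0,0,0],[0,0,0],[0,0,0],[0,0,0],[0,0,0],[0,0,0],[0,0,0],[0,0,0],[0,0,0],[0,0,0],[0,0,6.6],[0,0,6.6],[0,0,6.6],[0,0,6.6],[0,0,0]]' --hand '[85,85,85,85,85,85,85,85,85,85,85,85,85,85,85,85,85,85,85]'

```text
t: 2.68
tcp_pos: [0.5132, -0.177, 0.3026]
tool_rot: [0.992, -0.124, 0.005, 0.006]
force: [-0.2, 0.2, 0.2]
finger_gap: 0.993
```

```bash
cat > w.py <<'E'
from h import *
import sys
n=sys.argv[1]
s=manip.sense(); c=cam('wrist'); im=cams.snapshot('wrist'); cv2.imwrite(f'pics/w{n}.png',im[:,:,::-1])
M=R.from_quat(s['tool_rot']).as_matrix(); print(s['t'],np.round(s['tcp_pos'],4),'tooly yaw',np.degrees(np.arctan2(M[1,1],M[0,1])).round(2),'tilt',M[2,:2].round(4),s['force'].round(1) if hasattr(s['force'],'round') else s['force'],s['finger_gap'])
print('cam at',-R.from_rotvec(c[1]).as_matrix().T@c[2])
Z=dict(hook=.033,grip=.05,tray=0,slot=.139,barrel=0,home=.09,rack=0)
for l in sys.argv[2:]:
    for d in cams.spot_point(l,'wrist'): print(l,round(float(d['score']),2),np.round(d['at'],1),(onz(c,d['at'],Z[l])*1000).round(1))
E
python3 w.py 1 hook grip tray barrel
```

```text
2.6833 [ 0.5132 -0.177   0.3026] tooly yaw -104.29 tilt [0.0112 0.0111] [-0.2  0.2  0.2] 0.9925481182627912
cam at [ 0.58399445 -0.19486159  0.37510837]
hook 0.85 [281.1 247. ] [ 444.5 -169.2   33. ]
hook 0.68 [279.9 135.3] [ 551.2 -194.7   33. ]
grip 0.94 [292.9 200.1] [ 493.4 -192.1   50. ]
tray 0.66 [285.  184.4] [ 498.  -187.6    0. ]
barrel 0.71 [156.2 251.9] [459.7 -33.2   0. ]
barrel 0.57 [109.1 166.5] [560.8 -18.4   0. ]
```

View pics/w1.png

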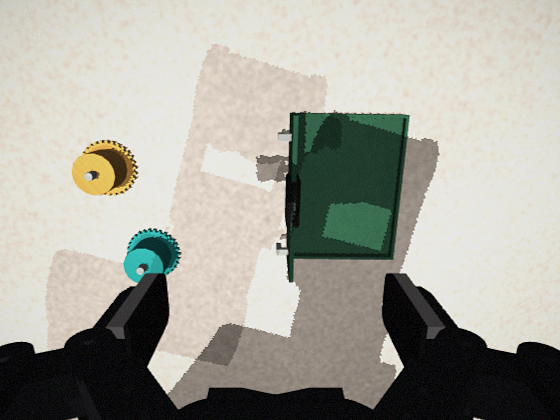

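The wrist view shows the tray with its hooks at (284,135) and (281,248) and the grip at (293,200). The brass barrel is at (105,165), the turquoise one at (152,255).

```bash
cat > goal.py <<'E'
from h import *
import sys
# x y z(mm) yaw of tool y(deg): prints rotation first, then shift in the turned frame
x,y,z,yaw=map(float,sys.argv[1:5]); a=np.radians(yaw)
ty=np.array([np.cos(a),np.sin(a),0]); tz=np.array([0,0,-1.]); G=np.stack([np.cross(ty,tz),ty,tz],1)
s=manip.sense(); M=R.from_quat(s['tool_rot']).as_matrix(); d=np.array([x,y,z])-np.array(s['tcp_pos'])*1000
print('t',s['t'],'rot',np.degrees(R.from_matrix(M.T@G).as_rotvec()).round(2),'shift after rot',(G.T@d).round(1),'force',np.round(s['force'],1),'torque',np.round(s['ft_torque'],2),'gap',round(float(s['finger_gap'])*85.4,1))
E
python3 - <<'E'
import sys; sys.path.insert(0,'.')
from h import *
c=cam('wrist'); a=onz(c,(291,114),.065); b=onz(c,(290.5,280),.065); print(a,b,np.linalg.norm(a-b),'yaw of tray x',np.degrees(np.arctan2((b-a)[1],(b-a)[0]))-90, (a+b)/2)
E
python3 goal.py 494.7 -192.2 160 -103.6
```

```text
[ 0.56833798 -0.20807759  0.065     ] [ 0.42299293 -0.17292169  0.065     ] 0.1495363518869305 yaw of tray x 76.40251950752773 [ 0.49566545 -0.19049964  0.065     ]
t 2.9333 rot [ 0.64 -0.62 -0.53] shift after rot [-14.3  18.4 142.5] force [-0.2  0.6  0.5] torque [ 0.03 -0.03  0.04] gap 84.7
```

>>> drive_tool --linear '[[0,0,0],[-7,9,35],[-7,9,35],[0,0,35],[0,0,30],[0,0,10],[0,0,0]]' --rot '[[0.64,-0.62,-0.53],[0,0,0],[0,0,0],[0,0,0],[0,0,0],[0,0,0],[0,0,0]]' --hand '[85,85,85,85,85,85,85]'

```text
t: 3.52
tcp_pos: [0.4988, -0.1969, 0.1561]
tool_rot: [0.993, -0.115, 0.005, 0.001]
force: [-0.0, 0.2, 0.1]
finger_gap: 0.993
```

```bash
python3 w.py 2 hook grip; python3 goal.py 494.7 -192.2 104 -103.6
```

```text
3.5167 [ 0.4988 -0.1969  0.1561] tooly yaw -103.16 tilt [0.0112 0.0015] [-0.   0.2  0.1] 0.9925532446359778
cam at [ 0.56980277 -0.21396723  0.22861721]
hook 0.95 [246.9 145.7] [ 550.2 -194.3   33. ]
hook 0.91 [246.9 326.1] [ 444.4 -167.2   33. ]
grip 0.62 [263.4 258.3] [ 493.  -189.9   50. ]
t 3.6667 rot [ 0.2  -0.97  0.44] shift after rot [-6.8 -3.8 55.1] force [-0.3 -0.6  0.5] torque [ 0.02 -0.    0.  ] gap 85.2
```

>>> drive_tool --linear '[[0,0,0],[-7,-4.6,20],[0,0,20],[0,0,15],[0,0,0],[0,0,0],[0,0,0],[0,0,0],[0,0,0],[0,0,0],[0,0,0]]' --rot '[[0.2,-0.97,0.6],[0,0,0],[0,0,0],[0,0,0],[0,0,0],[0,0,0],[0,0,0],[0,0,0],[0,0,0],[0,0,0],[0,0,0]]' --hand '[85,85,85,85,85,12,8,8,8,8,8]' --force 70

```text
t: 4.58
tcp_pos: [0.5045, -0.1966, 0.1176]
tool_rot: [0.993, -0.12, 0.013, 0.006]
force: [-2.3, -4.3, 0.5]
finger_gap: 0.138
```

```bash
python3 goal.py 494.5 -191.3 104 -103.6
```

```text
t 4.5833 rot [ 0.55 -1.53 -0.19] shift after rot [-10.9  -2.8  13.6] force [-2.3 -4.3  0.5] torque [-0.36  0.3  -0.22] gap 11.8
```

>>> drive_tool --linear '[[0,0,0],[0,0,0],[0,0,0],[0,0,0],[0,0,0]]' --rot '[[0,0,0],[0,0,0],[0,0,0],[0.5,-1.5,0],[0.5,-1.5,0]]' --hand '[60,60,60,60,60]'

```text
t: 5.0
tcp_pos: [0.5037, -0.1961, 0.1185]
tool_rot: [0.993, -0.12, -0.013, -0.006]
force: [-0.3, -0.2, 0.0]
finger_gap: 0.704
```

```bash
python3 goal.py 494.5 -191.3 104 -103.6
```

```text
t 5.0 rot [-0.48  1.58 -0.16] shift after rot [-10.   -2.5  14.5] force [-0.3 -0.2  0. ] torque [ 0.01  0.01 -0.02] gap 60.2
```

>>> drive_tool --linear '[[0,0,0],[-5,-1.2,0],[-5,-1.2,0],[0,0,0]]' --rot '[[-0.5,1.6,-0.2],[0,0,0],[0,0,0],[0,0,0]]' --hand '[60,60,60,60]'

```text
t: 5.33
tcp_pos: [0.4944, -0.1917, 0.1181]
tool_rot: [0.993, -0.118, 0.0, 0.0]
force: [-1.0, -0.2, 0.2]
finger_gap: 0.7
```

```bash
python3 goal.py 494.5 -191.3 104 -103.6
```

```text
t 5.3333 rot [ 0.03 -0.01  0.03] shift after rot [ 0.  -0.4 14.1] force [-1.  -0.2  0.2] torque [-0.04  0.03 -0.05] gap 59.8
```

>>> drive_tool --linear '[[0,0,7],[0,0,7],[0,0,0],[0,0,0],[0,0,0],[0,0,0],[0,0,0],[0,0,0]]' --rot '[[0,0,0],[0,0,0],[0,0,0],[0,0,0],[0,0,0],[0,0,0],[0,0,0],[0,0,0]]' --hand '[60,60,60,8,8,8,8,8]' --force 70

```text
t: 6.0
tcp_pos: [0.4941, -0.192, 0.1022]
tool_rot: [0.993, -0.118, -0.001, 0.0]
force: [0.0, 0.6, -0.1]
finger_gap: 0.13
```

```bash
python3 goal.py 494.5 -191.3 104 -103.6
```

```text
t 6.0 rot [0.04 0.06 0.03] shift after rot [ 0.2 -0.8 -1.8] force [ 0.   0.6 -0.1] torque [ 0.19  0.01 -0.04] gap 11.1
```

>>> drive_tool --linear '[[0,0,-15],[0,0,-30],[0,0,-35],[0,0,-30],[0,0,0],[0,0,0],[0,0,0],[0,0,0],[0,0,0],[0,0,0],[0,0,0],[0,0,0],[0,0,0]]' --rot '[[0,0,0],[0,0,0],[0,0,0],[0,0,0],[0,0,-2],[0,0,-5],[0,0,-6],[0,0,-6],[0,0,-6],[0,0,-6],[0,0,-4],[0,0,-2],[0,0,0]]' --hand '[8,8,8,8,8,8,8,8,8,8,8,8,8]'

```text
t: 7.08
tcp_pos: [0.4883, -0.1864, 0.212]
tool_rot: [0.976, 0.218, -0.007, -0.009]
force: [-0.2, -0.9, -2.9]
finger_gap: 0.132
```

```bash
python3 goal.py 600 176.5 208 -66.8
```

```text
t 7.0833 rot [-1.18  0.54  1.98] shift after rot [ 245.6 -289.6    4. ] force [-0.2 -0.9 -2.9] torque [ 0.08 -0.02  0.05] gap 11.2
```

>>> drive_tool --linear '[[0,0,0],[10,-12,0],[20,-24,0],[24,-29,0],[24,-29,0],[24,-29,0],[24,-29,0],[24,-29,0],[24,-29,0],[24,-29,0],[20,-24,0],[14,-16,0],[8,-8,0],[0,0,0]]' --rot '[[-1.2,0.5,2],[0,0,0],[0,0,0],[0,0,0],[0,0,0],[0,0,0],[0,0,0],[0,0,0],[0,0,0],[0,0,0],[0,0,0],[0,0,0],[0,0,0],[0,0,0]]' --hand '[8,8,8,8,8,8,8,8,8,8,8,8,8,8]'

```text
t: 8.25
tcp_pos: [0.6002, 0.1877, 0.2044]
tool_rot: [0.982, 0.188, -0.006, -0.003]
force: [0.5, -0.1, -2.7]
finger_gap: 0.131
```

```bash
python3 w.py 3 hook slot home grip rack; python3 goal.py 600 176.5 208 -66.8
```

```text
8.25 [0.6002 0.1877 0.2044] tooly yaw -68.3 tilt [-0.0109 -0.0092] [ 0.5 -0.1 -2.7] 0.13085494411927195
cam at [0.66948104 0.2149186  0.27528702]
hook 0.84 [249.4 144.3] [631.1 220.2  33. ]
hook 0.58 [247.5 383.1] [449.8 154.1  33. ]
slot 0.88 [120.9 154.1] [626.8 261.  139. ]
slot 0.75 [130.5 390.3] [521.6 229.4 139. ]
home 0.94 [163.3 243.1] [572.6 243.8  90. ]
grip 0.72 [276.8 298.3] [541.2 164.9  50. ]
rack 0.87 [198.4 194.1] [575.3 244.2   0. ]
t 8.55 rot [-0.5   0.72 -1.76] shift after rot [-2.4  6.6 -3.1] force [ 0.7 -1.  -3. ] torque [ 0.09  0.04 -0.01] gap 11.3
```

View pics/w3.png

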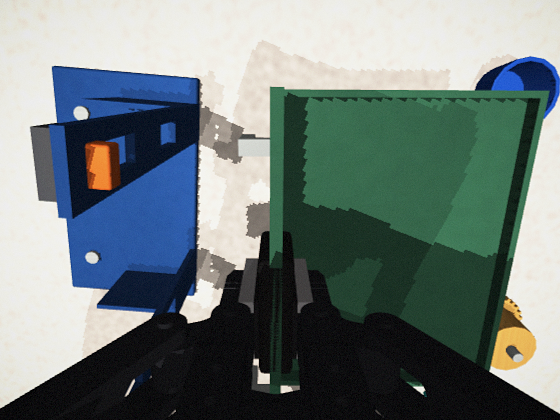

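The wrist view shows the rack: its catch is at (102,165), the upper slot at (127,150) and the base plate front edge runs along column 198. The held tray has its hook at (254,147). I'll fit the rack pose by silhouette in all three views, and check the in-hand tray with its hook.

```bash
cat > fit.py <<'E'
from h import *
from scipy.optimize import minimize
s=manip.sense(); W=cam('wrist'); iw=cams.snapshot('wrist'); cv2.imwrite('pics/w4.png',iw[:,:,::-1])
ims={'side':cv2.imread('pics/side0.png'),'top':cv2.imread('pics/top0.png'),'wrist':iw[:,:,::-1].copy()}
C={'side':cam('side'),'top':cam('top'),'wrist':W}
roi={'side':(215,130,310,220),'top':(135,160,215,260),'wrist':(30,40,205,300)}
ss=4
def boxpts(b): 
    return np.array([[x,y,z] for x in b[0:2] for y in b[2:4] for z in b[4:6]])/1000.
B=[boxpts(b) for b in [(0,100,-85,85,0,8),(0,4,42,68,0,175),(0,4,-68,-42,0,175)]]
def render(p,n):
    x0,y0,x1,y1=roi[n]; m=np.zeros(((y1-y0)*ss,(x1-x0)*ss),np.uint8); M=R.from_euler('z',p[2],degrees=True)
    for b in B:
        q=proj(C[n],M.apply(b)+[p[0]/1000,p[1]/1000,0]); q=((q-[x0,y0]+.5)*ss-.5)
        cv2.fillConvexPoly(m,cv2.convexHull(np.round(q*16).astype(np.int32)),255,shift=4)
    return cv2.resize(m,(x1-x0,y1-y0),interpolation=cv2.INTER_AREA)/255.
D={}
for n,im in ims.items():
    x0,y0,x1,y1=roi[n]; b,g,r=[im[y0:y1,x0:x1,i].astype(float) for i in range(3)]
    blue=((b>1.35*r)&(b>1.15*g)&(b>18))|((r>1.7*b)&(r>90)&(n!='x'))
    D[n]=blue.astype(float)
def loss(p,ns): return sum(np.abs(render(p,n)-D[n]).sum()/np.sqrt(D[n].sum()) for n in ns)
best={}
for ns in [('side','top'),('wrist',),('top',),('side','top','wrist')]:
    r=min((minimize(loss,[572,242.7,y],args=(ns,),method='Nelder-Mead',options=dict(initial_simplex=[[572,242.7,y],[578,242.7,y],[572,248,y],[572,242.7,y+2]])) for y in (111,113,115)),key=lambda r:r.fun)
    print(ns,r.x.round(2),round(r.fun,2)); best[ns]=r.x
M=R.from_quat(s['tool_rot']).as_matrix(); print('tcp',np.round(s['tcp_pos'],4),'yaw',np.degrees(np.arctan2(M[1,1],M[0,1])))
# tray in hand: predicted hook_b lip in image
for pt in [(9,-55,33),(11.5,-55,42),(0,-75,65),(-4,-75,65)]:
    # tool frame: tool y=-tray x, tool x: tray y=-toolx ; z up = -toolz
    loc=np.array([-pt[1],-(pt[0]+2),102-pt[2]])/1000.
    print(pt,proj(W,np.array(s['tcp_pos'])+M@loc).round(1))
print('hook',[(round(float(d['score']),2),d['at']) for d in cams.spot_point('hook','wrist')])
p=best[('side','top','wrist')]; out=[]
for n in ims:
    x0,y0,x1,y1=roi[n]; o=ims[n][y0:y1,x0:x1].copy(); e=cv2.Canny((render(p,n)*255).astype(np.uint8),50,150); o[e>0]=(0,0,255)
    o=cv2.resize(o,None,fx=300/o.shape[0],fy=300/o.shape[0],interpolation=cv2.INTER_NEAREST); out.append(o)
cv2.imwrite('pics/fit.png',cv2.resize(np.hstack(out),None,fx=min(1,800/sum(o.shape[1] for o in out)),fy=1))
E
python3 fit.py
```

```text
('side', 'top') [575.54 245.01 106.65] 26.9
('wrist',) [574.63 245.36 106.96] 10.01
('top',) [576.56 245.09 107.18] 7.37
('side', 'top', 'wrist') [574.73 245.26 107.03] 37.17
tcp [0.5996 0.1835 0.2049] yaw -68.55963279542672
(9, -55, 33) [[247.2 146.1]]
(11.5, -55, 42) [[238.3 149.4]]
(0, -75, 65) [[269.4  89.5]]
(-4, -75, 65) [[283.7  89.5]]
hook [(0.84, [254.2, 382.9]), (0.56, [250.6, 145.1])]
```

View pics/fit.png

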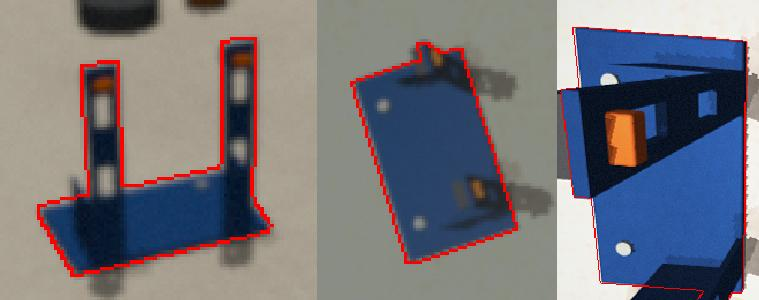

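The fit outlines the rack well in all three views: origin (574.7, 245.2) mm, yaw 107°. The earlier 113° came from network slot points that were off. The tray sits in the hand as predicted, within 1-3 px.

```bash
python3 goal.py 589.3 197.4 208 -73
```

```text
t 8.65 rot [-0.46  0.71  4.45] shift after rot [ -6.1 -16.1  -2.9] force [ 0.5 -0.1 -2.9] torque [0.16 0.06 0.02] gap 11.5
```

>>> drive_tool --linear '[[0,0,0],[0,0,0],[0,0,0],[-2,-6,-1],[-2,-5,-1],[-2,-5,-1],[0,0,0]]' --rot '[[-0.15,0.25,1.5],[-0.15,0.25,1.5],[-0.15,0.25,1.45],[0,0,0],[0,0,0],[0,0,0],[0,0,0]]' --hand '[8,8,8,8,8,8,8]'

```text
t: 9.23
tcp_pos: [0.5886, 0.1933, 0.2092]
tool_rot: [0.99, 0.143, 0.0, -0.0]
force: [-0.1, 0.2, -4.2]
finger_gap: 0.131
```

```bash
python3 goal.py 589.3 197.4 208 -73; python3 fit.py
```

```text
t 9.2333 rot [-0.02 -0.02 -0.61] shift after rot [ 1.9 -3.8  1.2] force [-0.1  0.2 -4.2] torque [0.13 0.06 0.  ] gap 11.2
('side', 'top') [575.54 245.01 106.65] 26.9
('wrist',) [575.11 244.12 107.01] 8.49
('top',) [576.56 245.09 107.18] 7.37
('side', 'top', 'wrist') [574.9  244.14 106.89] 35.62
tcp [0.5886 0.1933 0.2092] yaw -73.6134761225958
(9, -55, 33) [[246.7 146.1]]
(11.5, -55, 42) [[237.8 149.5]]
(0, -75, 65) [[268.8  89.6]]
(-4, -75, 65) [[283.   89.6]]
hook [(0.8, [252.5, 382.0]), (0.59, [249.3, 143.0])]
```

```bash
python3 goal.py 581.5 223.2 208 -73
```

```text
t 9.3333 rot [ 0.03 -0.07 -0.61] shift after rot [  1.4 -31.4   1.1] force [ 0.2 -0.9 -3.7] torque [0.15 0.07 0.02] gap 11.0
```

>>> drive_tool --linear '[[0,0,0],[0.5,-6,0.5],[0.5,-8,0.6],[0.4,-8,0],[0,-6,0],[0,-3,0],[0,0,0]]' --rot '[[0,0,-0.6],[0,0,0],[0,0,0],[0,0,0],[0,0,0],[0,0,0],[0,0,0]]' --hand '[8,8,8,8,8,8,8]'

```text
t: 9.92
tcp_pos: [0.5811, 0.2266, 0.2077]
tool_rot: [0.989, 0.149, 0.001, -0.0]
force: [0.4, -0.1, -3.3]
finger_gap: 0.132
```

```bash
python3 goal.py 575.6 242.3 208 -73; python3 fit.py|sed -n '2p;4,8p'
```

```text
t 9.9167 rot [ 0.01 -0.1   0.1 ] shift after rot [ -0.7 -16.6  -0.3] force [ 0.4 -0.1 -3.3] torque [ 0.12 -0.01 -0.01] gap 11.3
('wrist',) [575.18 243.95 106.99] 19.64
('side', 'top', 'wrist') [575.29 243.91 107.06] 46.87
tcp [0.5811 0.2266 0.2077] yaw -72.90046244394678
(9, -55, 33) [[246.8 146.1]]
(11.5, -55, 42) [[237.9 149.5]]
(0, -75, 65) [[268.9  89.6]]
```

View pics/w4.png

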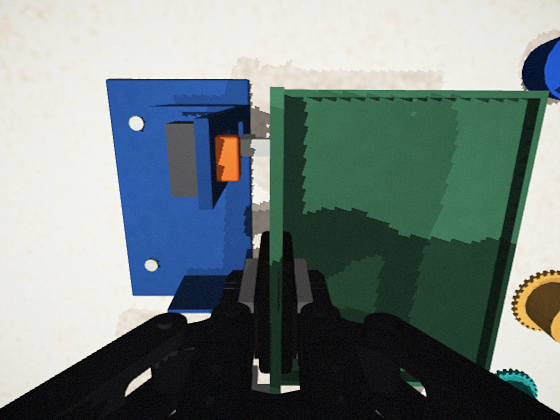

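The hook (258,146) lines up with the slot under the catch (228,158). Moving in.

>>> drive_tool --linear '[[-0.3,-5,0],[-0.3,-5,0],[0,-4,0],[0,-2,0],[0,0,0]]' --rot '[[0,0,0],[0,0,0],[0,0,0],[0,0,0],[0,0,0]]' --hand '[8,8,8,8,8]'

```text
t: 10.43
tcp_pos: [0.5764, 0.2406, 0.2077]
tool_rot: [0.989, 0.148, 0.001, 0.002]
force: [0.1, -2.1, -4.2]
finger_gap: 0.126
```

```bash
python3 goal.py 575.6 242.3 208 -73
```

```text
t 10.4333 rot [ 0.21 -0.12  0.06] shift after rot [-0.3 -1.9 -0.3] force [ 0.1 -2.1 -4.2] torque [-0.25 -0.05 -0.01] gap 10.8
```

>>> drive_tool --linear '[[0,-2,0],[0,-2,0],[0,-2,0],[0,-1.5,0]]' --rot '[[0.1,-0.1,0],[0.1,0,0],[0,0,0],[0,0,0]]' --hand '[8,8,8,8]'

```text
t: 10.77
tcp_pos: [0.5759, 0.2427, 0.2078]
tool_rot: [0.989, 0.15, 0.001, 0.006]
force: [0.0, -4.9, -3.4]
finger_gap: 0.13
```

```bash
python3 goal.py 575.6 242.3 208 -73
```

```text
t 10.7667 rot [0.64 0.03 0.22] shift after rot [-0.4  0.3 -0.2] force [ 0.  -4.9 -3.4] torque [-0.52 -0.17  0.05] gap 11.1
```

>>> drive_tool --linear '[[0,-1.5,2],[0,-1,4],[0,-1,4],[0,-1,4],[0,-1,3]]' --rot '[[0.3,0,0.1],[0.3,0,0.1],[0,0,0],[0,0,0],[0,0,0]]' --hand '[8,8,8,8,8]'

```text
t: 11.18
tcp_pos: [0.5777, 0.2432, 0.1931]
tool_rot: [0.989, 0.149, 0.003, 0.005]
force: [0.3, -5.7, -0.0]
finger_gap: 0.13
```

```bash
python3 goal.py 575.6 242.3 192 -73
```

```text
t 11.1833 rot [ 0.57 -0.22  0.08] shift after rot [-2.2  0.2  1.1] force [ 0.3 -5.7 -0. ] torque [-0.82  0.04  0.18] gap 11.1
```

Nearly home and sliding freely, so I'll push down further.

>>> drive_tool --linear '[[0,-1,3],[0,-1,3],[0,-1,4],[0,-1,4]]' --rot '[[0.3,0,0],[0.2,0,0],[0,0,0],[0,0,0]]' --hand '[8,8,8,8]'

```text
t: 11.52
tcp_pos: [0.5777, 0.2433, 0.1918]
tool_rot: [0.989, 0.15, 0.003, 0.005]
force: [-4.2, -8.5, 18.8]
finger_gap: 0.129
```

```bash
python3 goal.py 575.6 242.3 192 -73; python3 w.py 5
python3 - <<'E'
from h import *
im=cams.snapshot('side'); cv2.imwrite('pics/s5.png',cv2.resize(im[120:230,200:330,::-1],None,fx=3.5,fy=3.5,interpolation=cv2.INTER_CUBIC))
a=cv2.imread('pics/w5.png')[60:260,150:350]; b=cv2.imread('pics/s5.png'); h=b.shape[0]
cv2.imwrite('pics/c5.png',np.hstack([b,cv2.resize(a,(340,340))[:h] if h<=340 else cv2.copyMakeBorder(cv2.resize(a,(340,340)),0,h-340,0,0,cv2.BORDER_CONSTANT)]))
E
```

```text
t 11.5167 rot [ 0.59 -0.22  0.25] shift after rot [-2.3  0.3 -0.2] force [-4.2 -8.5 18.8] torque [-1.03  1.18 -0.01] gap 11.0
11.5167 [0.5777 0.2433 0.1918] tooly yaw -72.75 tilt [0.0038 0.0103] [-4.2 -8.5 18.8] 0.12929524688740526
cam at [0.64756355 0.26591358 0.26382427]
```

View pics/c5.png

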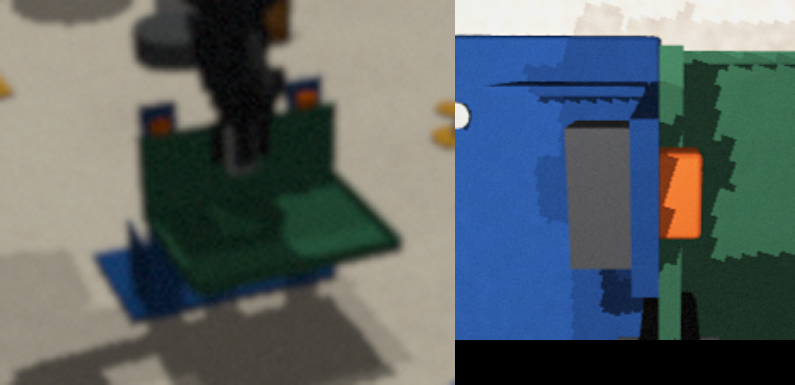

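Catch_b is clearly out over the plate edge. The force (19 N up, acting towards side a) says hook a is bottomed too. One more gentle push, then release and look at catch_a.

>>> drive_tool --linear '[[0,-1,4],[0,-1,5],[0,0,0],[0,0,0],[0,0,0],[0,0,0],[0,0,-15],[0,0,-30],[0,0,-30],[0,0,-30],[0,0,-15],[0,0,0]]' --rot '[[0,-0.2,0],[0,-0.1,0],[0,0,0],[0,0,0],[0,0,0],[0,0,0],[0,0,0],[0,0,0],[0,0,0],[0,0,0],[0,0,0],[0,0,0]]' --hand '[8,8,8,30,45,60,60,60,60,60,60,60]'

```text
t: 12.62
tcp_pos: [0.5761, 0.2506, 0.3142]
tool_rot: [0.989, 0.15, -0.0, 0.002]
force: [0.0, -0.2, 0.5]
finger_gap: 0.703
```

```bash
python3 goal.py 575.6 242.3 300 -73;python3 w.py 6
python3 - <<'E'
from h import *
im=cams.snapshot('side'); t=cams.snapshot('top')
b=cv2.resize(im[130:200,220:320,::-1],(400,280),interpolation=cv2.INTER_CUBIC);t=cv2.resize(t[170:250,150:230,::-1],(280,280),interpolation=cv2.INTER_CUBIC)
a=cv2.resize(cv2.imread('pics/w6.png'),(373,280))
cv2.imwrite('pics/c6.png',np.vstack([np.hstack([b,t]),cv2.copyMakeBorder(a,0,0,0,680-373,cv2.BORDER_CONSTANT)]))
E
```

```text
t 12.6167 rot [0.27 0.04 0.27] shift after rot [-2.9  7.8 14.2] force [ 0.  -0.2  0.5] torque [0.01 0.01 0.  ] gap 60.0
12.6167 [0.5761 0.2506 0.3142] tooly yaw -72.73 tilt [-0.0008  0.0047] [ 0.  -0.2  0.5] 0.7026808473865789
cam at [0.64638106 0.27300773 0.38583442]
```

View pics/c6.png

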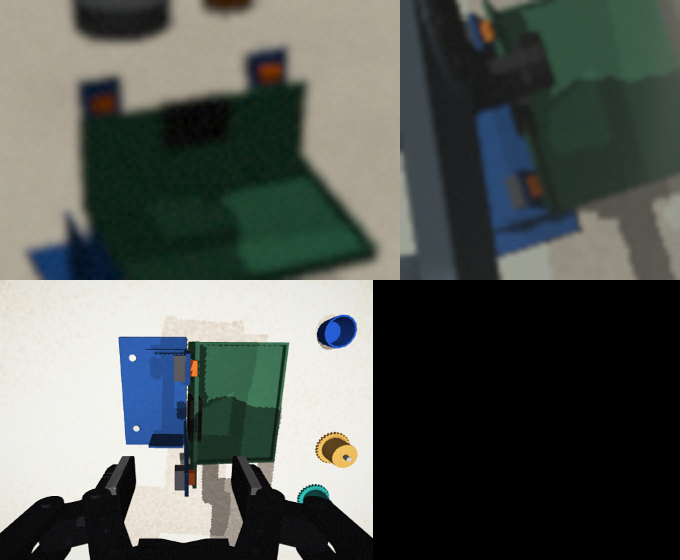

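```bash
python3 - <<'E'
from h import *
im=cams.snapshot('wrist')[:,:,::-1]; c=cam('wrist'); b,g,r=[im[:,:,i].astype(float) for i in range(3)]
m=((r>1.8*b)&(r>1.3*g)&(r>50)).astype(np.uint8); m[:, :200]=0; m[:,400:]=0
n,L,st,ce=cv2.connectedComponentsWithStats(m)
x=np.array([np.cos(np.radians(107)),np.sin(np.radians(107)),0]); y=np.array([-x[1],x[0],0]); O=np.array([.5751,.2442,0])
for i in range(1,n):
    if st[i,4]<20: continue
    v,u=np.where(L==i); P=np.array([onz(c,(a,bb),.165) for a,bb in zip(u,v)])-O
    print(st[i],'rack x',(np.percentile(P@x,[2,98])*1000).round(1),'y',(np.percentile(P@y,[2,98])*1000).round(1))
E
python3 w.py 7 barrel tray home hook
```

```text
[286 114  11  26 282] rack x [-6.7 -0.9] y [-61.9 -47.9]
[283 283  11  24 234] rack x [-6.5 -0.4] y [45.2 61.7]
12.8167 [0.5738 0.2495 0.309 ] tooly yaw -72.75 tilt [-0.0111  0.0047] [0.1 0.4 0. ] 0.7000711861856515
cam at [0.64477498 0.27206473 0.37987083]
barrel 0.72 [500.7 248.5] [558.7 -21.3   0. ]
tray 0.59 [280.9 182.2] [558.5 237.2   0. ]
home 0.72 [279.1 188.1] [573.9 245.4  90. ]
hook 0.84 [273.7 263.8] [481.1 221.2  33. ]
hook 0.79 [271.4 113.3] [624.9 267.9  33. ]
```

Both catches stand 6.6 mm out over the plate. Now the barrel.

```bash
python3 -c "
from h import *
print(np.round(manip.sense()['q'],2))"; python3 goal.py 561 -17 300 17;python3 goal.py 561 -17 300 -73
```

```text
[ 0.23  0.53  1.42 -0.01  1.21  1.51]
t 13.0667 rot [ -0.25   0.7  -89.77] shift after rot [-250.7  -90.6    9.5] force [-0.1  0.  -0.9] torque [-0.01 -0.03  0.03] gap 60.0
t 13.0667 rot [0.29 0.6  0.23] shift after rot [-90.6 250.7   9.5] force [-0.1  0.  -0.9] torque [-0.01 -0.03  0.03] gap 60.0
```

>>> drive_tool --linear '[[-5,15,0],[-10,28,1],[-13,35,1],[-13,35,1],[-13,35,1],[-13,35,1],[-11,30,1],[-7,20,1],[-4,10,1],[0,0,0],[0,0,0],[0,0,0],[0,0,0],[0,0,0],[0,0,0]]' --rot '[[0,0,0],[0,0,0],[0,0,0],[0,0,0],[0,0,0],[0,0,0],[0,0,0],[0,0,0],[0,0,0],[0,0,-7],[0,0,-7],[0,0,-7],[0,0,-7],[0,0,-7],[0,0,-7]]' --hand '[70,70,70,70,70,70,70,70,70,70,70,70,70,70,70]'

```text
t: 14.32
tcp_pos: [0.5607, -0.0183, 0.2955]
tool_rot: [0.863, 0.505, -0.008, -0.003]
force: [0.2, -0.2, -0.2]
finger_gap: 0.82
```

>>> drive_tool --linear '[[0,0,0],[0,0,0],[0,0,0],[0,0,0],[0,0,0],[0,0,0],[0,0,0],[0,0,0],[0,0,0]]' --rot '[[0,0,-7],[0,0,-7],[0,0,-7],[0,0,-7],[0,0,-7],[0,0,-7],[0,0,-5],[0,0,-2],[0,0,0]]' --hand '[70,70,70,70,70,70,70,70,70]'

```text
t: 15.07
tcp_pos: [0.5601, -0.0117, 0.2921]
tool_rot: [0.564, 0.826, -0.005, -0.009]
force: [-0.4, -0.7, -0.2]
finger_gap: 0.821
```

```bash
python3 goal.py 561 -17 200 17; python3 w.py 8 barrel
```

```text
t 15.0667 rot [-1.11 -0.52  4.31] shift after rot [-5.3 -0.7 92.1] force [-0.4 -0.7 -0.2] torque [ 0.01 -0.04  0.04] gap 70.2
15.0667 [ 0.5601 -0.0117  0.2921] tooly yaw 21.31 tilt [ 0.0098 -0.0191] [-0.4 -0.7 -0.2] 0.8214469435839975
cam at [0.5328787  0.05790038 0.36450643]
barrel 0.75 [181.3 155.8] [459.5 -29.1   0. ]
barrel 0.64 [278.6 185.3] [560.3 -21.5   0. ]
```

View pics/w8.png

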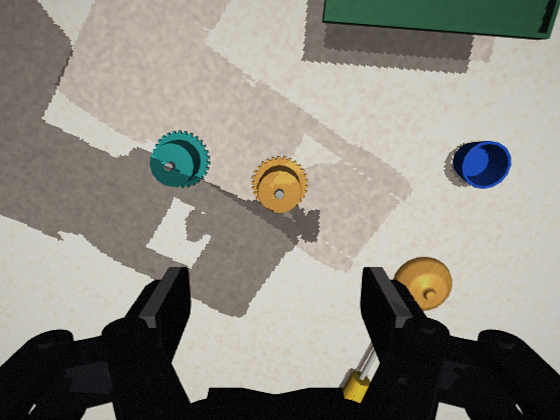

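Brass barrel at (279,188) with its pin at (279,194); turquoise at (179,160). I'm squaring up and lowering.

>>> drive_tool --linear '[[0,0,0],[-4,0,20],[-2,0,30],[0,0,30],[0,0,20],[0,0,10],[0,0,0]]' --rot '[[-1.1,-0.5,4.3],[0,0,0],[0,0,0],[0,0,0],[0,0,0],[0,0,0],[0,0,0]]' --hand '[70,70,70,70,70,70,70]'

```text
t: 15.75
tcp_pos: [0.5654, -0.0166, 0.1806]
tool_rot: [0.599, 0.8, 0.002, 0.004]
force: [-0.1, 1.0, 0.4]
finger_gap: 0.819
```

```bash
python3 goal.py 561 -17 150 17; python3 w.py 9 barrel
python3 - <<'E'
from h import *
import cv2
for n,l in (('8',0),('9',1)):
    im=cv2.imread(f'pics/w{n}.png')
    hsv=cv2.cvtColor(im,cv2.COLOR_BGR2HSV); m=cv2.inRange(hsv,(10,130,60),(30,255,255)); m[320:]=0
    k,L,st,ce=cv2.connectedComponentsWithStats(m)
    for i in range(1,k):
        if st[i,4]>200: print(n,st[i],ce[i].round(1))
c=cam('wrist'); im=cv2.imread('pics/w9.png'); 
# fit the barrel silhouette: rim and drum circles
from scipy.optimize import minimize
hsv=cv2.cvtColor(im,cv2.COLOR_BGR2HSV); m=cv2.inRange(hsv,(8,110,40),(32,255,255)); m[320:]=0
k,L,st,ce=cv2.connectedComponentsWithStats(m); i=min((j for j in range(1,k) if st[j,4]>500),key=lambda j:abs(ce[j][0]-280))
hull=cv2.convexHull(np.argwhere(L==i)[:,::-1].astype(np.int32)); T=np.zeros((420,560),np.uint8); cv2.fillConvexPoly(T,hull,1)
th=np.linspace(0,6.28,60)
def rend(p):
    P=np.concatenate([np.stack([p[0]+r*np.cos(th),p[1]+r*np.sin(th),0*th+z],1) for r,z in ((28,0),(28,5),(20,36))])/1000
    mm=np.zeros((420,560),np.uint8); cv2.fillConvexPoly(mm,np.round(cv2.convexHull(proj(c,P).astype(np.float32))*16).astype(np.int32),1,shift=4); return mm
r=minimize(lambda p:np.abs(rend(p).astype(int)-T).sum(),[561,-17],method='Nelder-Mead',options=dict(initial_simplex=[[561,-17],[567,-17],[561,-11]])); print('fit',r.x.round(1),r.fun,T.sum())
E
```

```text
t 15.75 rot [ 0.52  0.22 -0.65] shift after rot [ 0.9 -4.3 30.6] force [-0.1  1.   0.4] torque [ 0.02 -0.01 -0.01] gap 69.9
15.75 [ 0.5654 -0.0166  0.1806] tooly yaw 16.35 tilt [-0.0039  0.0091] [-0.1  1.   0.4] 0.8189100521156149
cam at [0.54215427 0.05528776 0.25199545]
barrel 0.92 [265.1 206.2] [559.2 -19.9   0. ]
barrel 0.56 [128.  183.7] [462.9 -30.8   0. ]
8 [ 252  156   56   57 2190] [279.5 183.9]
8 [ 394  257   58   54 2054] [425.5 281.1]
9 [ 227  168   80   84 4727] [266.5 208.9]
9 [ 436  287   81   33 2018] [477.1 305.8]
fit [562.  -20.3] 61.0 5273
```

```bash
python3 goal.py 562 -20.3 80 17
```

```text
t 15.85 rot [ 0.71  0.34 -0.62] shift after rot [ -2.   -5.3 102.7] force [-0.1 -0.8 -0. ] torque [-0.02  0.02 -0.01] gap 70.4
```

>>> drive_tool --linear '[[0,0,0],[-1,-2.6,15],[-1,-2.6,18],[0,0,15],[0,0,8],[0,0,0]]' --rot '[[0.7,0.3,-0.6],[0,0,0],[0,0,0],[0,0,0],[0,0,0],[0,0,0]]' --hand '[70,70,70,70,70,70]'

```text
t: 16.35
tcp_pos: [0.5698, -0.0216, 0.1349]
tool_rot: [0.594, 0.805, 0.004, 0.009]
force: [0.3, 0.4, -0.1]
finger_gap: 0.824
```

```bash
python3 goal.py 562 -20.3 80 17
```

```text
t 16.35 rot [0.97 0.61 0.14] shift after rot [ 3.5 -7.  54.9] force [ 0.3  0.4 -0.1] torque [-0.03 -0.01 -0.05] gap 70.4
```

>>> drive_tool --linear '[[0,0,0],[0,0,0],[2,-3.5,0],[1.5,-3.5,0],[0,0,0]]' --rot '[[1,0.6,0.1],[0,0,0],[0,0,0],[0,0,0],[0,0,0]]' --hand '[70,70,70,70,70]'

```text
t: 16.77
tcp_pos: [0.5643, -0.0205, 0.1396]
tool_rot: [0.594, 0.804, 0.001, 0.004]
force: [-0.3, 0.5, 0.3]
finger_gap: 0.822
```

```bash
python3 goal.py 562 -20.3 80 17
```

```text
t 16.7667 rot [0.35 0.25 0.09] shift after rot [ 0.9 -2.1 59.6] force [-0.3  0.5  0.3] torque [-0.03  0.03  0.03] gap 70.2
```

>>> drive_tool --linear '[[0.4,-1,5],[0.4,-1,8],[0,0,8],[0,0,8],[0,0,8],[0,0,8],[0,0,6],[0,0,4],[0,0,0]]' --rot '[[0.35,0.25,0],[0,0,0],[0,0,0],[0,0,0],[0,0,0],[0,0,0],[0,0,0],[0,0,0],[0,0,0]]' --hand '[70,70,70,70,70,70,70,70,70]'

```text
t: 17.52
tcp_pos: [0.5611, -0.0201, 0.0782]
tool_rot: [0.594, 0.804, -0.0, -0.001]
force: [0.1, 0.5, 0.3]
finger_gap: 0.816
```

```bash
python3 goal.py 562 -20.3 80 17
```

```text
t 17.5167 rot [-0.08 -0.06  0.09] shift after rot [-0.4  0.8 -1.8] force [0.1 0.5 0.3] torque [ 0.01 -0.03  0.05] gap 69.7
```

>>> drive_tool --linear '[[-0.3,0.8,-2],[0,0,0],[0,0,0],[0,0,0],[0,0,0],[0,0,0]]' --rot '[[0,0,0],[0,0,0],[0,0,0],[0,0,0],[0,0,0],[0,0,0]]' --hand '[70,36,36,36,36,36]' --force 40

```text
t: 18.02
tcp_pos: [0.5625, -0.0203, 0.0809]
tool_rot: [0.594, 0.804, -0.0, -0.0]
force: [0.1, -0.1, -2.2]
finger_gap: 0.453
```

```bash
python3 goal.py 562 -20.3 80 17
```

```text
t 18.0167 rot [-0.04 -0.03  0.1 ] shift after rot [ 0.1 -0.4  0.9] force [ 0.1 -0.1 -2.2] torque [ 0.02  0.02 -0.01] gap 38.7
```

>>> drive_tool --linear '[[0,0,-10],[0,0,-25],[0,0,-30],[0,0,-30],[0,0,-30],[0,0,-25],[0,0,-15],[0,0,0]]' --rot '[[0,0,0],[0,0,0],[0,0,0],[0,0,0],[0,0,0],[0,0,0],[0,0,0],[0,0,0]]' --hand '[36,36,36,36,36,36,36,36]'

```text
t: 18.68
tcp_pos: [0.5603, -0.0197, 0.2551]
tool_rot: [0.594, 0.804, -0.001, -0.003]
force: [1.3, -0.8, -1.9]
finger_gap: 0.456
```

```bash
python3 goal.py 594.5 187.3 245 17
```

```text
t 18.6833 rot [-0.33 -0.21  0.1 ] shift after rot [188.   93.2  10.1] force [ 1.3 -0.8 -1.9] torque [ 0.08 -0.05  0.03] gap 39.0
```

>>> drive_tool --linear '[[8,4,0],[20,10,0],[30,15,0],[30,15,0],[30,15,0],[28,14,0],[20,10,0],[12,6,0],[6,3,0],[0,0,0],[0,0,0]]' --rot '[[-0.3,-0.2,0],[0,0,0],[0,0,0],[0,0,0],[0,0,0],[0,0,0],[0,0,0],[0,0,0],[0,0,0],[0,0,0],[0,0,0]]' --hand '[36,36,36,36,36,36,36,36,36,36,36]'

```text
t: 19.6
tcp_pos: [0.587, 0.1964, 0.2414]
tool_rot: [0.595, 0.803, -0.007, -0.009]
force: [0.5, -0.4, -2.1]
finger_gap: 0.454
```

```bash
python3 goal.py 594.5 187.3 200 17; python3 w.py 10 tray grip
```

```text
t 19.6 rot [-1.21 -0.33 -0.08] shift after rot [-10.9   4.5  41.4] force [ 0.5 -0.4 -2.1] torque [-0.03 -0.02  0.06] gap 38.8
19.6 [0.587  0.1964 0.2414] tooly yaw 16.92 tilt [ 0.0058 -0.0211] [ 0.5 -0.4 -2.1] 0.4544811942263687
cam at [0.56524223 0.26811061 0.31357252]
tray 0.72 [291.4 141.6] [582.5 235.9   0. ]
tray 0.54 [173.1 154.6] [489.3 195.7   0. ]
grip 0.63 [296.6 166.8] [588.7 225.   50. ]
```

View pics/w10.png

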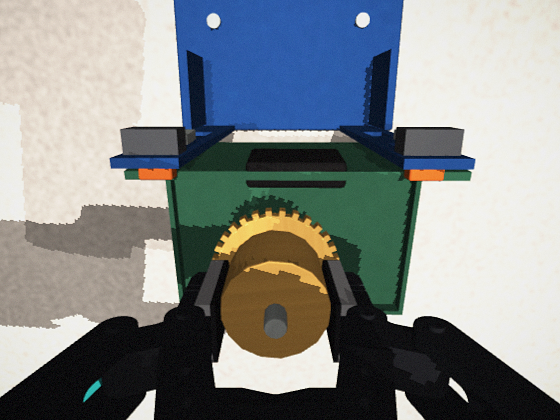

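The view shows both orange catches, (157,173) and (426,175), out over the plate edge, and the barrel upright in the jaws at (275,290). I'm centring it over the floor.

>>> drive_tool --linear '[[0,0,0],[0,0,0],[-4,1.5,4],[-4,1.5,8],[-3,1.5,8],[0,0,8],[0,0,6],[0,0,3],[0,0,0]]' --rot '[[-1.2,-0.3,-0.1],[0,0,0],[0,0,0],[0,0,0],[0,0,0],[0,0,0],[0,0,0],[0,0,0],[0,0,0]]' --hand '[36,36,36,36,36,36,36,36,36]'

```text
t: 20.5
tcp_pos: [0.5971, 0.1785, 0.2012]
tool_rot: [0.599, 0.801, -0.0, 0.0]
force: [0.1, -0.3, -2.0]
finger_gap: 0.454
```

```bash
python3 goal.py 594.5 187.3 175 17
```

```text
t 20.5 rot [ 0.    0.03 -0.62] shift after rot [ 9.2  0.1 26.2] force [ 0.1 -0.3 -2. ] torque [-0.01  0.03 -0.  ] gap 38.8
```

>>> drive_tool --linear '[[3,0,2],[3,0,4],[1,0,5],[0,0,4],[0,0,2],[0,0,1],[0,0,0]]' --rot '[[0,0,-0.3],[0,0,-0.3],[0,0,0],[0,0,0],[0,0,0],[0,0,0],[0,0,0]]' --hand '[36,36,36,36,36,36,36]'

```text
t: 21.08
tcp_pos: [0.5945, 0.1872, 0.1811]
tool_rot: [0.594, 0.805, -0.0, 0.0]
force: [-0.0, -0.3, -2.3]
finger_gap: 0.461
```

```bash
python3 goal.py 594.5 187.3 175 17
```

```text
t 21.0833 rot [-0.01  0.01  0.15] shift after rot [ 0.1 -0.   6.1] force [-0.  -0.3 -2.3] torque [0.02 0.02 0.01] gap 39.4
```

>>> drive_tool --linear '[[0,0,1],[0,0,1],[0,0,1],[0,0,1],[0,0,1],[0,0,0]]' --rot '[[0,0,0],[0,0,0],[0,0,0],[0,0,0],[0,0,0],[0,0,0]]' --hand '[36,36,36,36,36,36]'

```text
t: 21.58
tcp_pos: [0.5951, 0.1871, 0.1764]
tool_rot: [0.594, 0.805, 0.0, 0.001]
force: [-0.0, 0.3, -2.3]
finger_gap: 0.457
```

```bash
python3 goal.py 594.5 187.3 175 17
```

```text
t 21.5833 rot [0.09 0.04 0.14] shift after rot [ 0.4 -0.6  1.4] force [-0.   0.3 -2.3] torque [ 0.02  0.06 -0.02] gap 39.0
```

>>> drive_tool --linear '[[0,0,1],[0,0,0.7],[0,0,0.7],[0,0,0]]' --rot '[[0,0,0],[0,0,0],[0,0,0],[0,0,0]]' --hand '[36,36,36,36]'

```text
t: 21.92
tcp_pos: [0.5953, 0.187, 0.1739]
tool_rot: [0.594, 0.805, 0.001, 0.001]
force: [-0.4, 0.9, -2.5]
finger_gap: 0.456
```

```bash
python3 goal.py 594.5 187.3 175 17
```

```text
t 21.9167 rot [0.11 0.04 0.13] shift after rot [ 0.5 -0.7 -1.1] force [-0.4  0.9 -2.5] torque [-0.05 -0.    0.01] gap 39.0
```

>>> drive_tool --linear '[[0,0,0.8],[0,0,0.8],[0,0,0.8],[0,0,0]]' --rot '[[0,0,0],[0,0,0],[0,0,0],[0,0,0]]' --hand '[36,36,36,36]'

```text
t: 22.25
tcp_pos: [0.5954, 0.187, 0.1715]
tool_rot: [0.594, 0.805, 0.001, 0.001]
force: [-0.9, -0.1, -1.4]
finger_gap: 0.454
```

```bash
python3 goal.py 594.5 187.3 175 17
```

```text
t 22.25 rot [0.13 0.05 0.13] shift after rot [ 0.5 -0.8 -3.5] force [-0.9 -0.1 -1.4] torque [-0.04  0.08  0.01] gap 38.8
```

>>> drive_tool --linear '[[0,0,0.7],[0,0,0.7],[0,0,0]]' --rot '[[0,0,0],[0,0,0],[0,0,0]]' --hand '[36,36,36]'

```text
t: 22.5
tcp_pos: [0.5955, 0.187, 0.1713]
tool_rot: [0.594, 0.805, 0.001, 0.001]
force: [-0.2, -0.3, -0.5]
finger_gap: 0.458
```

```bash
python3 goal.py 594.5 187.3 175 17
```

```text
t 22.5 rot [0.15 0.05 0.14] shift after rot [ 0.6 -0.9 -3.7] force [-0.2 -0.3 -0.5] torque [0.05 0.13 0.05] gap 39.1
```

It's resting on the floor, with the load transferred from -2.3 to -0.5 N. Releasing.

>>> drive_tool --linear '[[0,0,0],[0,0,0],[0,0,0],[0,0,0],[0,0,-4],[0,0,-10],[0,0,-20],[0,0,-30],[0,0,-30],[0,0,-20],[0,0,0]]' --rot '[[0,0,0],[0,0,0],[0,0,0],[0,0,0],[0,0,0],[0,0,0],[0,0,0],[0,0,0],[0,0,0],[0,0,0],[0,0,0]]' --hand '[46,55,62,62,62,62,62,62,62,62,62]'

```text
t: 23.42
tcp_pos: [0.5955, 0.1871, 0.2921]
tool_rot: [0.594, 0.804, 0.001, 0.001]
force: [0.4, 0.3, 1.1]
finger_gap: 0.725
```

```bash
python3 w.py 11 barrel; python3 goal.py 594.5 187.3 280 17
python3 - <<'E'
from h import *
im=cams.snapshot('side'); cv2.imwrite('pics/s11.png',im[:,:,::-1])
a=cv2.resize(cv2.imread('pics/w11.png'),(440,330)); b=cv2.resize(im[120:230,210:320,::-1],(330,330),interpolation=cv2.INTER_CUBIC)
cv2.imwrite('pics/c11.png',np.hstack([a,b]))
E
```

```text
23.4167 [0.5955 0.1871 0.2921] tooly yaw 17.12 tilt [-0.0008  0.0028] [0.4 0.3 1.1] 0.7246632547962653
cam at [0.57173109 0.25862062 0.36374058]
barrel 0.85 [105.6 319.5] [460.9 -30.8   0. ]
barrel 0.64 [275.4 196.9] [602.5 163.4   0. ]
t 23.5167 rot [-0.19 -0.01  0.12] shift after rot [0.3 0.8 8.3] force [ 0.3 -0.1 -0. ] torque [-0.01 -0.04  0.03] gap 61.8
```

View pics/c11.png

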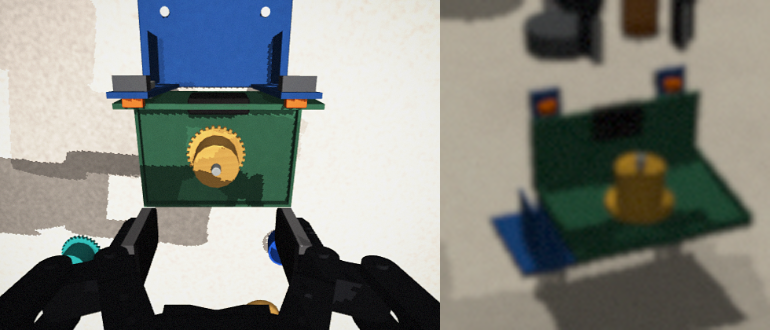

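The barrel stands upright on the floor, well inside the rims. Both catches are out, and the gripper is clear.

```bash
python3 -c "
from h import *
print(order.sign_off(), manip.sense()['t'])"
```

```text
the job is handed in; nothing more can be done
the job is handed in; nothing more can be done
```

The tray is hung in the upper slots and the brass barrel stands upright on its floor, released. I handed the job in at about 23.6 s of the 64 s allowed.

**Tray:** The push down ended at about 19 N, with the tray home. A wrist-camera measurement afterwards put both catches about 6.6 mm proud of the uprights, over the plate's top edge, and the last picture still shows them there.

**Barrel:** I set it down gently; the load on the gripper fell from -2.3 N to -0.5 N before I let go. In the last side and wrist pictures it is upright inside the rims. The gripper is above and clear, at about 0 N.

**Bell, cup, screwdriver:** I never touched them, but I did not measure their positions again at the end.

**What disagreed or went wrong:**
- The network's slot points in the first pictures gave a rack yaw of 113°. A silhouette fit over three cameras gave 107°, so I used that.
- My first grasp of the tray was too high and about 10 mm off centre, so I let go and took it again.
- The tray hangs about 2 mm off centre in y, within its 3 mm play. Its floor sags a few millimetres, as expected.

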